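# Put the ornament block away with its match and cover the bay

## Robot

A 7-joint arm with a two-finger parallel gripper is mounted at the origin on the work surface. World frame = base frame: x ahead of the robot, y to its left, z up, the work surface at z = 0. Lengths are in mm, angles in rad, forces in N, time in s.
With the tool pointing down it reaches from about 400 to 875 mm from the base axis. Payload 4.4 kg.
Tool frame: the origin (TCP) lies between the finger pads; the fingertips stand 17 mm ahead of it and the grasp point (between the pads) lies 2 mm behind it (finger_overhang is the distance from the TCP to the fingertips, in mm); z points along the fingers, y is the line along which they close (so a half turn about z gives the same grasp; the last joint's range is limited). The gripper opens to 85 mm and grips with 20 to 120 N. Pads are 22 mm wide; open, the fingers measure 114 mm over their backs; the gripper's body (76 mm by 85 mm) begins 54 mm behind the grasp point. The pads swing forward as they close: fully open they stand 13 mm farther back than shut.
Start: joints at [1.15, 0.628, 0.038, 1.517, -0.027, 0.996, -0.02], TCP at [225.839, -609.52, 248.313] pointing down, gripper open.
Joint ranges: [-3.06, 3.06], [-0.37, 2.12], [-1.25, 1.32], [0.18, 2.47], [-1.1, 4.24], [0.23, 1.98], [-2.94, 2.94]. Speed limits (rad/s): [2.57, 2.57, 3.14, 3.14, 3.14, 3.14, 3.14].

## Interface

Orientations are given as a unit quaternion [w, x, y, z].
In Python, from bench import get_obs, camera, job_done, finger_overhang gives the robot as it stands.
- The arm moves only by the tool apply_moves, never from a script. Its argument "series" is a list of rows, each an object of numbers: "dx", "dy", "dz": the shift along the tool's x, y, z each as a share of 120 mm, from -1 to 1; "wx", "wy", "wz": the turn, a rotation vector about the tool's x, y, z each as a share of 90 degrees, from -1 to 1; "claw": the opening, from -1 (shut) to 1 (fully open). In form: [{"dx": .., "dy": .., "dz": .., "wx": .., "wy": .., "wz": .., "claw": ..}, ...]. A call has 1 to 8 rows; each row shifts and turns the commanded pose from where the row before left it, along the tool's axes as they then stand; what a row does not reach is not made up. A row lasts 1/12 s, in which the tool goes at most 41.7 mm and 7.16 degrees, less where a joint would pass 70% of its speed; a pose out of reach is approached as far as the arm can. A call with a number of a shift or a turn outside -1 to 1 is refused whole. A call with a gripper value outside its range is refused whole. The fingers move at their own pace and stop on an object; the grip force is fixed at half the most. Time passes only in rows, so rows that do not move let the fingers close. It gives the time, the measured TCP pose, the force, the opening and the grip force at its end, in the units of the state.
- get_obs(): the state, without advancing time (a new reading comes with each control period).
- camera(name): name is "side" or "top" or "wrist"; returns a dict with "color" (420x560x3 uint8, red, green, blue), "z_map" (420x560 float32, mm along the optical axis (not along the pixel's ray), 0 where there is no reading), "fx", "fy", "cx", "cy" (pixels), "xyz" and "orientation" of the camera in the world; the wrist camera has in their place "tool_from_camera" (4x4, takes a point from camera to tool coordinates, whose origin is the TCP and whose axes are the flange's). Camera axes: x right, y down, z forward; pixel columns grow to the right and rows downward; lengths in mm; the calibration is good to about 2 mm. A picture is of the moment at which its call begins: read the wrist's pose just before it.
- job_done(): hands the job in; it is judged then, once.
The state is a dict: "clock": time; "q": joint angles; "joint_velocities": joint speeds; "tau": joint torques, N m; "eef_pos": TCP position; "tcp_rot": TCP orientation; "contact_force": force on the tool from outside, world axes, zero at the start; "moment": the same for the moment, N m; "gripper_width": opening from 0.0 (shut) to 1.0 (fully open); "grip_force": force on a finger pad.
Only numpy, scipy, OpenCV 4.12 (cv2) and the standard library are available. Lean on these libraries where they do the work, as an engineer would, in place of code of your own. Each camera call takes 0.05 s, during which the arm holds its last target. There are 200 camera calls.

## Task

One ring-ornament block lies on the apron of the wooden type case; one of the two open bays already holds a block with the same ring, the other a block with a cross. Slide the loose block along the board, without lifting it, squarely and fully into the bay with its match, then push the cover sideways until it is fully home over that bay. The other bay stays open with its cross block inside it; do not disturb the other things on the table.

Things in the scene. Friction and masses are not known exactly. Their poses are not given: they have to be found in the camera images.
- case: wooden type case, fixed. Origin: centre of its underside; x to its back, y to its left. Board 240 (x) x 300 (y) x 6 mm. Front, x -120 to -15: flat apron, no rims. Behind it, x -15 to 90: left bay (y 65 to 140), solid parking block (y -65 to 65), right bay (y -140 to -65). Walls (outer ones 10 thick), block and rail reach 38 mm above the table; back rail x 90 to 120, with a steel strip, top 49.5
- bay_left (a point): middle of the mouth of the left bay, on its floor (6 mm above the table, level with the apron); axes as the case: x points into the bay. The bay is 75 mm wide, 105 deep, open at the front and, until covered, on top
- bay_right (a point): middle of the mouth of the right bay, on its floor; otherwise like bay_left
- cover (a joint): flat aluminium cover, 110 (case x, from the mouth back) x 85 (y) x 5 mm, underside 39, top 44 mm above the table. Slides along the case's y: 0 = centred on the parking block, +0.105 m = left stop, fully over the left bay, -0.105 = right stop, over the right bay. Starts within 22 mm of 0, clear of both bays. Takes 1 to 3 N; stays where it is left
- cover_tab (a point): middle of the top edge of the cover's upright tab, 69 mm above the table. The tab is 40 mm along the case's x, 12 mm thick along y and rises 25 mm above the cover; push it sideways from either side
- loose_ring: 46 x 46 mm wooden block, 20 high plus a 3 mm raised dark ornament on top: a ring (38 mm across). It starts on the apron, turned any way up to 0.5 rad, 45 g. Origin: centre of its underside, z up through the ornament
- kept_ring: 46 x 46 mm wooden block, 20 high plus a 3 mm raised dark ornament on top: the same ring. It stands at the back of one of the two bays, which one varies; about 2 to 7 mm of room behind it. Origin: centre of its underside
- kept_cross: 46 x 46 mm wooden block, 20 high plus a 3 mm raised dark ornament on top: a cross (two 36 x 9 mm bars). It stands at the back of the other bay. Origin: centre of its underside
- wash_bottle: grey closed bottle, 72 mm across, 210 high, standing on the table right of the case (-y side); bystander. Origin: centre of its underside
- ink_can: plain steel can, 84 mm across, 60 high, on the table right of the case; bystander. Origin: centre of its underside
- brayer: hand ink roller with wooden handle, about 200 x 115 mm, 36 high, lying on the table left of the case (+y side); bystander. Origin: on the table under the middle of the rubber roll; handle runs to its -x
- reglet: thin wooden strip 12 x 160 x 10 mm (long along its y), lying on the table right of the case; bystander. Origin: centre of its underside
- slug: steel bar 12 x 55 x 23 mm high (long along its y), standing on the back rail of the case; bystander. Origin: centre of its underside
- tape_jar: white plastic pot, 56 mm across, 50 high, on the table left of the case; bystander. Origin: centre of its underside

How it is judged:
By the outcome, as a careful person would: the job done as asked, in the order asked, and still so for the second after the job is handed in, with the robot touching nothing.
It also fails if it takes over 61 s, if anything falls off the work surface, if the arm or the gripper's body presses on something with over 40 N, if the wrist force passes 120 N, or if a joint passes its speed limit or range.

## Working session

There is one attempt and no reset: what is moved stays moved. The work goes in short steps, Python scripts to look and compute and a tool call to move; the robot and the scene stay as the last step left them, time stands still between calls to the robot, and variables do not carry over. Pictures are saved under pics/ and viewed, at most 10 in all, crops included, and the job is handed in when it is done.

Besides the shell and the picture viewer there is one more tool, called after ">>>" as name(argument=value, ...), one argument or row to a line, values as JSON. apply_moves: Moves the arm, as the interface text tells. Shift numbers are shares of 120 mm and turn numbers shares of 90 degrees, none past 1 either way. Its arguments: {"type":"object","properties":{"series":{"type":"array","items":{"type":"object","properties":{"dx":{"type":"number","minimum":-1,"maximum":1},"dy":{"type":"number","minimum":-1,"maximum":1},"dz":{"type":"number","minimum":-1,"maximum":1},"wx":{"type":"number","minimum":-1,"maximum":1},"wy":{"type":"number","minimum":-1,"maximum":1},"wz":{"type":"number","minimum":-1,"maximum":1},"claw":{"type":"number"}}}}},"required":["series"]}

```bash
mkdir -p pics; ls; cat > h.py <<'E'
import numpy as np, cv2
from scipy.spatial.transform import Rotation as R
from bench import get_obs, camera, job_done
def rot(q): return R.from_quat([q[1],q[2],q[3],q[0]]).as_matrix()
def pose(c,o=None):
    if 'xyz' in c: return rot(c['orientation']),np.array(c['xyz'])
    T=np.array(c['tool_from_camera']);Q=rot(o['tcp_rot'])
    return Q@T[:3,:3],Q@T[:3,3]+np.array(o['eef_pos'])
def cloud(c,o=None):
    z=c['z_map'].astype(float);v,u=np.mgrid[:z.shape[0],:z.shape[1]]
    P=np.stack([(u-c['cx'])/c['fx']*z,(v-c['cy'])/c['fy']*z,z],-1)
    M,t=pose(c,o); P=P@M.T+t; P[z==0]=np.nan; return P
E
python3 - <<'E'
from h import *
print(get_obs())
for n in ['top','side']:
    c=camera(n); cv2.imwrite(f'pics/{n}0.png',c['color'][...,::-1]); np.savez(f'{n}0.npz',**c)
    print(n,c['xyz'],c['orientation'],c['fx'],c['cx'],c['cy'])
E
```

```text
pics
{'clock': 0.0, 'q': array([ 1.15017569,  0.62935034,  0.03842631,  1.51842556, -0.02701501,
        0.99628295, -0.01998544]), 'joint_velocities': array([ 6.36843586e-04, -4.90167689e-04, -3.07802754e-04, -6.94703360e-04,
        2.32334573e-04,  1.01519582e-04, -5.78383277e-05]), 'tau': array([-3.03784700e-04, -5.63411415e+01,  1.22629479e+00, -1.93449408e+01,
        1.11411506e-02,  1.04032375e-02,  1.58858211e-05]), 'eef_pos': array([ 225.64769322, -608.91533486,  247.36763366]), 'tcp_rot': array([-9.58650446e-04,  9.84301989e-01,  1.76489785e-01, -1.74592364e-04]), 'contact_force': array([-0.49906291,  0.58961019,  0.25794137]), 'moment': array([ 0.03173046,  0.08523261, -0.05618026]), 'grip_force': 0.0, 'gripper_width': 1.0006195136607505}
top [ 357.17693632  -22.32116782 1131.29200067] [-0.06385458  0.71202254 -0.69625771  0.06458865] 397.78927280283716 276.06049077550864 211.6755868808907
side [ 170.84730176  742.24820535 1009.95785742] [ 0.08905008 -0.2176828   0.90842277 -0.34561881] 501.73025125144625 284.07397036033495 208.39883671055136
```

View pics/top0.png

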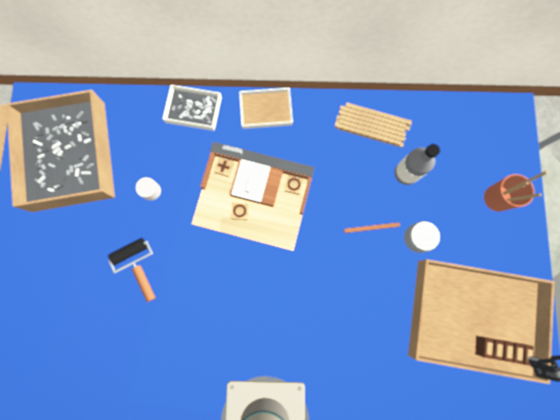

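View pics/side0.png

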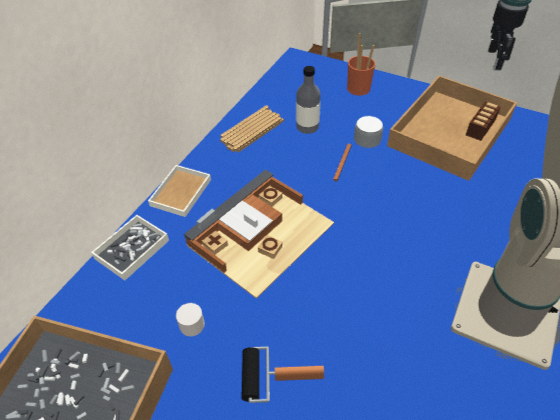

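The top view shows the case at about (253,197), the loose ring at (239,211), the kept ring in the right bay (293,184), the cross in the left bay (223,166) and the cover parked between them. The side view agrees. Next I'll get a rough pose.

```bash
python3 - <<'E'
from h import *
d=dict(np.load('top0.npz')); P=cloud(d); col=d['color'].astype(int)
m=(col[...,0]>col[...,2]+0)|(P[...,2]>10)
u=np.zeros(m.shape,bool);u[140:255,188:318]=1
blue=(col[...,2]-col[...,0]>60)
m=u&~blue&np.isfinite(P[...,2])
n,l,s,_=cv2.connectedComponentsWithStats(m.astype(np.uint8)); k=1+np.argmax(s[1:,4]); m=l==k
r=cv2.minAreaRect(P[m][:,:2].astype(np.float32)); print(r,cv2.boxPoints(r))
for (a,b) in [(211,239),(184,293),(166,223),(178,251),(185,271),(235,260),(151,233)]: print((a,b),P[a,b].round(1))
# table height check
print(np.nanmedian(P[300:380,200:220,2]))
E
```

```text
((606.714599609375, 51.56764221191406), (312.7664489746094, 242.59146118164062), 76.60710906982422) [[ 452.49496  -72.46729]
 [ 688.4891  -128.65808]
 [ 760.9342   175.60257]
 [ 524.9401   231.79337]]
(211, 239) [559.9  83.4  27. ]
(184, 293) [641.8 -67.9  27.1]
(166, 223) [690.4 134.5  28. ]
(178, 251) [645.2  49.9  69.7]
(185, 271) [634.4  -5.2  39. ]
(235, 260) [495.7  23.    5.7]
(151, 233) [722.5 102.9  67.7]
0.10404166865714615
```

>>> apply_moves(
  series=[
    {"dz":-0.1,"wz":0.075,"claw":1},
    {"dz":-0.1,"wz":0.075,"claw":1},
    {"dz":-0.1,"wz":0.075,"claw":1},
    {"dz":-0.1,"wz":0.075,"claw":1},
    {"dz":-0.1,"wz":0.075,"claw":1},
    {"dx":0.06,"dy":-0.2,"claw":1},
    {"dx":0.06,"dy":-0.24,"claw":1},
    {"dx":0.06,"dy":-0.24,"claw":1},
  ],
)

```text
$.series[0]: bad value
```

>>> apply_moves(
  series=[
    {"dx":0.06,"dy":-0.25,"claw":1},
    {"dx":0.06,"dy":-0.25,"claw":1},
    {"dx":0.06,"dy":-0.25,"claw":1},
    {"dx":0.06,"dy":-0.25,"claw":1},
    {"dx":0.06,"dy":-0.25,"claw":1},
    {"dx":0.06,"dy":-0.25,"claw":1},
    {"dx":0.06,"dy":-0.25,"claw":1},
    {"dx":0.06,"dy":-0.25,"claw":1},
  ],
)

```text
$.series[0]: bad value
```

>>> apply_moves(
  series=[
    {"dx":0.06,"dy":-0.25,"claw":1},
    {"dx":0.06,"dy":-0.25,"claw":1},
    {"dx":0.06,"dy":-0.25,"claw":1},
    {"dx":0.06,"dy":-0.25,"claw":1},
    {"dx":0.06,"dy":-0.25,"claw":1},
    {"dx":0.06,"dy":-0.25,"claw":1},
    {"dx":0.06,"dy":-0.25,"claw":1},
    {"claw":1},
  ],
)

```text
$.series[0]: bad value
```

>>> apply_moves(
  series=[
    {"dx":0,"dy":0,"dz":-0.1,"wx":0,"wy":0,"wz":0.075,"claw":1},
    {"dx":0,"dy":0,"dz":-0.1,"wx":0,"wy":0,"wz":0.075,"claw":1},
    {"dx":0,"dy":0,"dz":-0.1,"wx":0,"wy":0,"wz":0.075,"claw":1},
    {"dx":0,"dy":0,"dz":-0.1,"wx":0,"wy":0,"wz":0.075,"claw":1},
    {"dx":0,"dy":0,"dz":-0.1,"wx":0,"wy":0,"wz":0.075,"claw":1},
  ],
)

```text
clock: 0.52
eef_pos: [225.8, -609.2, 308.4]
tcp_rot: [-0.001, 0.993, -0.12, -0.0]
contact_force: [-0.4, -0.2, -0.2]
gripper_width: 1.002
grip_force: 0.0
```

All seven keys are required. Now I'll travel over the case.

>>> apply_moves(
  series=[
    {"dx":0.06,"dy":-0.25,"dz":0,"wx":0,"wy":0,"wz":0,"claw":1},
    {"dx":0.06,"dy":-0.25,"dz":0,"wx":0,"wy":0,"wz":0,"claw":1},
    {"dx":0.06,"dy":-0.25,"dz":0,"wx":0,"wy":0,"wz":0,"claw":1},
    {"dx":0.06,"dy":-0.25,"dz":0,"wx":0,"wy":0,"wz":0,"claw":1},
    {"dx":0.06,"dy":-0.25,"dz":0,"wx":0,"wy":0,"wz":0,"claw":1},
    {"dx":0.06,"dy":-0.25,"dz":0,"wx":0,"wy":0,"wz":0,"claw":1},
    {"dx":0.06,"dy":-0.25,"dz":0,"wx":0,"wy":0,"wz":0,"claw":1},
    {"dx":0.06,"dy":-0.25,"dz":0,"wx":0,"wy":0,"wz":0,"claw":1},
  ],
)

```text
clock: 1.18
eef_pos: [337.9, -387.8, 308.0]
tcp_rot: [-0.0, 0.993, -0.117, -0.0]
contact_force: [1.5, -0.2, 0.1]
gripper_width: 1.004
grip_force: 0.0
```

>>> apply_moves(
  series=[
    {"dx":0.06,"dy":-0.25,"dz":0,"wx":0,"wy":0,"wz":0,"claw":1},
    {"dx":0.06,"dy":-0.25,"dz":0,"wx":0,"wy":0,"wz":0,"claw":1},
    {"dx":0.06,"dy":-0.25,"dz":0,"wx":0,"wy":0,"wz":0,"claw":1},
    {"dx":0.06,"dy":-0.25,"dz":0,"wx":0,"wy":0,"wz":0,"claw":1},
    {"dx":0.06,"dy":-0.25,"dz":0,"wx":0,"wy":0,"wz":0,"claw":1},
    {"dx":0.06,"dy":-0.25,"dz":0,"wx":0,"wy":0,"wz":0,"claw":1},
    {"dx":0.06,"dy":-0.25,"dz":0,"wx":0,"wy":0,"wz":0,"claw":1},
    {"dx":0.06,"dy":-0.25,"dz":0,"wx":0,"wy":0,"wz":0,"claw":1},
  ],
)

```text
clock: 1.85
eef_pos: [449.5, -167.8, 308.2]
tcp_rot: [-0.0, 0.993, -0.117, -0.0]
contact_force: [0.4, 0.0, -0.2]
gripper_width: 1.0
grip_force: 0.0
```

>>> apply_moves(
  series=[
    {"dx":0.06,"dy":-0.25,"dz":0,"wx":0,"wy":0,"wz":0,"claw":1},
    {"dx":0.06,"dy":-0.25,"dz":0,"wx":0,"wy":0,"wz":0,"claw":1},
    {"dx":0.06,"dy":-0.25,"dz":0,"wx":0,"wy":0,"wz":0,"claw":1},
    {"dx":0.06,"dy":-0.25,"dz":0,"wx":0,"wy":0,"wz":0,"claw":1},
    {"dx":0.06,"dy":-0.25,"dz":0,"wx":0,"wy":0,"wz":0,"claw":1},
    {"dx":0.06,"dy":-0.25,"dz":0,"wx":0,"wy":0,"wz":0,"claw":1},
    {"dx":0,"dy":0,"dz":0,"wx":0,"wy":0,"wz":0,"claw":1},
    {"dx":0,"dy":0,"dz":0,"wx":0,"wy":0,"wz":0,"claw":1},
  ],
)

```text
clock: 2.52
eef_pos: [533.3, -2.2, 307.7]
tcp_rot: [-0.0, 0.993, -0.115, -0.001]
contact_force: [-1.2, 0.1, -0.1]
gripper_width: 0.998
grip_force: 0.0
```

```bash
python3 - <<'E'
from h import *
o=get_obs();c=camera('wrist');cv2.imwrite('pics/w1.png',c['color'][...,::-1]);np.savez('w1.npz',**c,eef_pos=o['eef_pos'],tcp_rot=o['tcp_rot'])
print(o['eef_pos'],o['tcp_rot'],c['tool_from_camera'],c['fx'])
E
```

```text
[533.27858681  -2.21599199 307.71264771] [-1.92073387e-04  9.93389096e-01 -1.14794590e-01 -5.18264934e-04] [[ 6.09583140e-05 -9.58252707e-01 -2.85922621e-01  7.33704986e+01]
 [ 9.99999271e-01 -2.86425545e-04  1.17313671e-03 -6.08317422e-01]
 [-1.20605697e-03 -2.85922484e-01  9.58251991e-01 -1.26334200e+02]
 [ 0.00000000e+00  0.00000000e+00  0.00000000e+00  1.00000000e+00]] 305.20987375262604
```

View pics/w1.png

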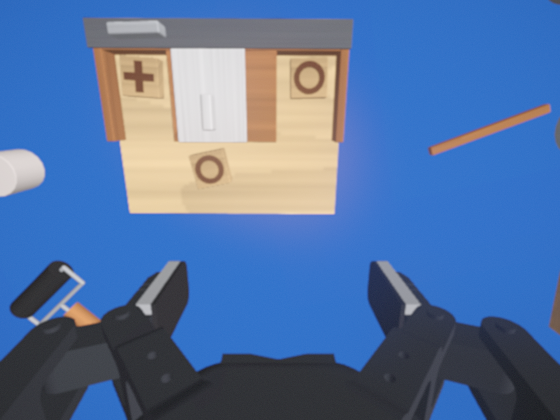

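The wrist view shows the loose ring at (210,168), slightly turned, the kept ring in the right bay (309,77), the cross at (138,76), the cover tab at (207,112) and the apron's front corners at (129,213) and (335,213).

```bash
cat > meas.py <<'E'
from h import *
def load(n): 
    d=dict(np.load(n)); return d,cloud(d,d)
def case(d,P):
    z=P[...,2]; m=(z>3)&(z<60)&(P[...,0]>420)&(P[...,0]<800)&(P[...,1]>-150)&(P[...,1]<260)
    c=d['color'].astype(int); m&=~(c[...,2]-c[...,0]>40)
    n,l,s,_=cv2.connectedComponentsWithStats(m.astype(np.uint8)); m=l==1+np.argmax(s[1:,4])
    return m,cv2.minAreaRect(P[m][:,:2].astype(np.float32))
def tocase(p,o,yaw):
    c,s=np.cos(yaw),np.sin(yaw); d=np.asarray(p)[...,:2]-o
    return np.stack([d[...,0]*c+d[...,1]*s,-d[...,0]*s+d[...,1]*c],-1)
E
python3 - <<'E'
from meas import *
d,P=load('w1.npz'); m,r=case(d,P); print(r); print(cv2.boxPoints(r))
z=P[...,2]; print('table',np.nanmedian(z[230:250,200:300]),'apron',np.nanmedian(z[180:205,260:320]))
o=np.array(r[0]); b=cv2.boxPoints(r); 
# yaw from front edge of board
e=b[np.argsort(b[:,0])[:2]]; e=e[np.argsort(e[:,1])]; v=e[1]-e[0]; yaw=np.arctan2(-v[0],v[1]); print('yaw',yaw,np.degrees(yaw))
C=tocase(P,o,yaw)
def box(mm,nm):
    n,l,s,_=cv2.connectedComponentsWithStats(mm.astype(np.uint8)); k=l==1+np.argmax(s[1:,4])
    q=cv2.minAreaRect(C[k].astype(np.float32)); print(nm,q,'median z',np.median(z[k]))
v,u=np.mgrid[:420,:560]
ap=(C[...,0]<-17)
box((z>21)&(z<34)&ap&(C[...,0]>-120),'loose')
inb=(C[...,0]>-10)&(C[...,0]<88)
box((z>21)&(z<34)&inb&(C[...,1]<-70),'keptR'); box((z>21)&(z<34)&inb&(C[...,1]>70),'keptL')
box((z>60)&(z<75)&(abs(C[...,1])<60)&inb,'tab')
cc=d['color'].astype(int)
box((z>40.5)&(z<48)&(C[...,0]<85)&(cc.max(-1)-cc.min(-1)<40),'cover')
box((z>34)&(z<42)&(abs(C[...,1])>120)&inb&(C[...,1]<0),'wallR'); box((z>34)&(z<42)&(C[...,1]>120)&inb,'wallL')
g=cv2.cvtColor(d['color'],cv2.COLOR_RGB2GRAY)
dark=(cc.sum(-1)<330)&(z>20)&(z<34)
for nm,s in [('ring',ap&(C[...,0]>-110)),('kR',inb&(C[...,1]<-70)),('kL',inb&(C[...,1]>70))]: box(dark&s,nm)
E
```

```text
((605.5805053710938, 46.81138610839844), (308.4916076660156, 241.1759796142578), 76.24433135986328)
[[ 451.7743   -74.33677]
 [ 686.03296 -131.68408]
 [ 759.3867   167.95953]
 [ 525.12805  225.30685]]
table 0.9413501886146491 apron 7.0118577094372085
yaw -0.24008174 -13.75567
loose ((-51.91429138183594, 27.74925994873047), (46.14999771118164, 46.14094161987305), 12.09922981262207) median z 27.319117877894598
keptR ((62.82474136352539, -101.07351684570312), (46.30377197265625, 45.49300003051758), 1.5894755125045776) median z 27.391737286253147
keptL ((61.729305267333984, 108.59498596191406), (47.31319808959961, 46.091861724853516), 86.50228881835938) median z 26.968404988197165
tab ((20.195043563842773, 18.653526306152344), (39.31166076660156, 12.231561660766602), 0.2948721945285797) median z 69.34021403284035
cover ((34.9638557434082, 18.514537811279297), (100.05827331542969, 85.55635833740234), 0.015902087092399597) median z 44.68410198157429
wallR ((38.83806610107422, -140.79225158691406), (97.61489868164062, 10.591083526611328), 0.2598591446876526) median z 38.788494949549715
wallL ((39.32795333862305, 148.8667755126953), (97.19596862792969, 11.63148307800293), 0.6317872405052185) median z 38.22484061975172
ring ((-51.440494537353516, 27.020797729492188), (32.25612258911133, 32.239681243896484), 0.8968146443367004) median z 29.73315685823377
kR ((63.014286041259766, -101.60453033447266), (34.14922332763672, 34.48221969604492), 1.0211158990859985) median z 29.75577470912586
kL ((62.057376861572266, 107.20767974853516), (27.81621742248535, 27.402420043945312), 40.40739822387695) median z 29.588937087847626
```

>>> apply_moves(
  series=[
    {"dx":0.02,"dy":-0.257,"dz":0,"wx":0,"wy":0,"wz":0,"claw":1},
    {"dx":0.02,"dy":-0.257,"dz":0,"wx":0,"wy":0,"wz":0,"claw":1},
    {"dx":0.023,"dy":-0.257,"dz":0,"wx":0,"wy":0,"wz":0,"claw":1},
    {"dx":0,"dy":0,"dz":0.2,"wx":0,"wy":0,"wz":-0.064,"claw":1},
    {"dx":0,"dy":0,"dz":0.25,"wx":0,"wy":0,"wz":-0.064,"claw":1},
    {"dx":0,"dy":0,"dz":0.25,"wx":0,"wy":0,"wz":0,"claw":1},
    {"dx":0,"dy":0,"dz":0.25,"wx":0,"wy":0,"wz":0,"claw":1},
    {"dx":0,"dy":0,"dz":0.25,"wx":0,"wy":0,"wz":0,"claw":1},
  ],
)

```text
clock: 3.23
eef_pos: [561.6, 81.7, 163.3]
tcp_rot: [0.001, 1.0, -0.018, 0.0]
contact_force: [1.6, 0.4, -0.1]
gripper_width: 1.0
grip_force: 0.0
```

>>> apply_moves(
  series=[
    {"dx":0,"dy":0,"dz":0.25,"wx":0,"wy":0,"wz":0,"claw":1},
    {"dx":0,"dy":0,"dz":0.25,"wx":0,"wy":0,"wz":0,"claw":1},
    {"dx":0,"dy":0,"dz":0.2,"wx":0,"wy":0,"wz":0,"claw":1},
    {"dx":0,"dy":0,"dz":0.1,"wx":0,"wy":0,"wz":0,"claw":1},
    {"dx":0,"dy":0,"dz":0.0,"wx":0,"wy":0,"wz":0,"claw":1},
    {"dx":0,"dy":0,"dz":0,"wx":0,"wy":0,"wz":0,"claw":1},
  ],
)

```text
clock: 3.73
eef_pos: [562.0, 82.8, 68.5]
tcp_rot: [0.0, 1.0, -0.017, -0.0]
contact_force: [0.5, 0.8, 0.3]
gripper_width: 1.0
grip_force: 0.0
```

```bash
python3 - <<'E'
from h import *
import bench
try: print(bench.finger_overhang())
except Exception as e: print(bench.finger_overhang)
o=get_obs();c=camera('wrist');cv2.imwrite('pics/w2.png',c['color'][...,::-1]);np.savez('w2.npz',**c,eef_pos=o['eef_pos'],tcp_rot=o['tcp_rot'])
q=o['tcp_rot'];print(o['eef_pos'],np.degrees(2*np.arctan2(q[2],q[1])),o['contact_force'])
E
```

```text
17.0
[562.00524041  82.83156708  68.54526137] -1.9826937187822888 [0.45888939 0.754664   0.34378514]
```

View pics/w2.png

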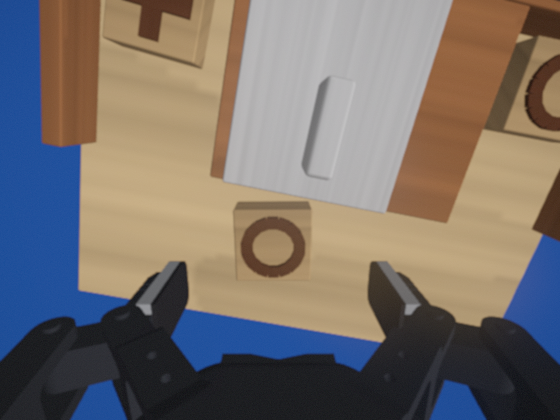

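The block at (272,246) is aligned with the fingers. Next: its offset in tool axes.

```bash
python3 - <<'E'
from meas import *
d,P=load('w2.npz'); z=P[...,2]; cc=d['color'].astype(int)
v,u=np.mgrid[:420,:560]; w=(abs(u-272)<60)&(abs(v-240)<55)
m=w&(cc.sum(-1)<330)&(z>24)&(z<36); q=rot(d['tcp_rot'])
T=(P-d['eef_pos'])@q
print(cv2.minAreaRect(T[m][:,:2].astype(np.float32)),np.median(z[m]))
m=w&(z>22)&(z<36); n,l,s,_=cv2.connectedComponentsWithStats(m.astype(np.uint8)); m=l==1+np.argmax(s[1:,4]);print(cv2.minAreaRect(T[m][:,:2].astype(np.float32)))
print('apron',np.nanmedian(z[220:260,330:360]))
print(P[m][:,:2].mean(0))
E
```

```text
((1.7006568908691406, -2.8890209197998047), (42.425514221191406, 43.3890266418457), 88.85903930664062) 29.791351454977303
((0.25024986267089844, -3.4893531799316406), (46.25442886352539, 46.43709182739258), 89.81968688964844)
apron 6.925705835078304
[564.25207575  86.15523015]
```

>>> apply_moves(
  series=[
    {"dx":0.004,"dy":-0.027,"dz":0.1,"wx":0,"wy":0,"wz":0,"claw":1},
    {"dx":0,"dy":0,"dz":0.1,"wx":0,"wy":0,"wz":0,"claw":1},
    {"dx":0,"dy":0,"dz":0.1,"wx":0,"wy":0,"wz":0,"claw":1},
    {"dx":0,"dy":0,"dz":0.04,"wx":0,"wy":0,"wz":0,"claw":0.5},
    {"dx":0,"dy":0,"dz":0,"wx":0,"wy":0,"wz":0,"claw":0.2},
    {"dx":0,"dy":0,"dz":0,"wx":0,"wy":0,"wz":0,"claw":0},
    {"dx":0,"dy":0,"dz":0,"wx":0,"wy":0,"wz":0,"claw":0},
    {"dx":0,"dy":0,"dz":0,"wx":0,"wy":0,"wz":0,"claw":0},
  ],
)

```text
clock: 4.45
eef_pos: [563.0, 87.2, 28.0]
tcp_rot: [-0.0, 1.0, -0.017, 0.0]
contact_force: [0.0, 0.3, -0.6]
gripper_width: 0.52
grip_force: 62.2
```

>>> apply_moves(
  series=[
    {"dx":0,"dy":0,"dz":0,"wx":0,"wy":0,"wz":0.033,"claw":0},
    {"dx":0,"dy":0,"dz":0,"wx":0,"wy":0,"wz":0.033,"claw":0},
    {"dx":0,"dy":0,"dz":0,"wx":0,"wy":0,"wz":0.033,"claw":0},
    {"dx":0,"dy":0,"dz":0,"wx":0,"wy":0,"wz":0.032,"claw":0},
    {"dx":0,"dy":0,"dz":0,"wx":0,"wy":0,"wz":0,"claw":0},
    {"dx":0,"dy":0,"dz":0,"wx":0,"wy":0,"wz":0,"claw":0.13},
    {"dx":0,"dy":0,"dz":0,"wx":0,"wy":0,"wz":0,"claw":0.13},
    {"dx":0,"dy":0,"dz":0,"wx":0,"wy":0,"wz":0,"claw":0.13},
  ],
)

```text
clock: 5.12
eef_pos: [562.7, 87.2, 27.7]
tcp_rot: [-0.0, 0.993, -0.119, 0.0]
contact_force: [-0.8, 0.1, 0.0]
gripper_width: 0.565
grip_force: 0.0
```

```bash
python3 - <<'E'
from h import *
o=get_obs();q=o['tcp_rot'];p=o['eef_pos']
o0=np.array([606.53,50.70]);y=np.radians(-13.756);d=p[:2]-o0
print(p,q,np.degrees(2*np.arctan2(q[2],q[1])),'case',d@[np.cos(y),np.sin(y)],d@[-np.sin(y),np.cos(y)],o['gripper_width'],o['grip_force'])
E
```

```text
[562.67674129  87.15607963  27.67292547] [-9.00333248e-05  9.92919829e-01 -1.18786274e-01  1.60694376e-04] -13.644120573868493 case -51.26422736138668 24.98265467845536 0.5649842758931636 0.0
```

>>> apply_moves(
  series=[
    {"dx":0,"dy":0.03,"dz":0,"wx":0,"wy":0,"wz":0,"claw":0.13},
    {"dx":0,"dy":0.06,"dz":0,"wx":0,"wy":0,"wz":0,"claw":0.13},
    {"dx":0,"dy":0.08,"dz":0,"wx":0,"wy":0,"wz":0,"claw":0.13},
    {"dx":0,"dy":0.08,"dz":0,"wx":0,"wy":0,"wz":0,"claw":0.13},
    {"dx":0,"dy":0.08,"dz":0,"wx":0,"wy":0,"wz":0,"claw":0.13},
    {"dx":0,"dy":0.08,"dz":0,"wx":0,"wy":0,"wz":0,"claw":0.13},
    {"dx":0,"dy":0.08,"dz":0,"wx":0,"wy":0,"wz":0,"claw":0.13},
    {"dx":0,"dy":0.08,"dz":0,"wx":0,"wy":0,"wz":0,"claw":0.13},
  ],
)

```text
clock: 5.78
eef_pos: [546.0, 19.4, 27.6]
tcp_rot: [0.0, 0.993, -0.119, -0.0]
contact_force: [0.6, 0.5, 0.0]
gripper_width: 0.566
grip_force: 0.3
```

>>> apply_moves(
  series=[
    {"dx":0,"dy":0.08,"dz":0,"wx":0,"wy":0,"wz":0,"claw":0.13},
    {"dx":0,"dy":0.08,"dz":0,"wx":0,"wy":0,"wz":0,"claw":0.13},
    {"dx":0,"dy":0.08,"dz":0,"wx":0,"wy":0,"wz":0,"claw":0.13},
    {"dx":0,"dy":0.08,"dz":0,"wx":0,"wy":0,"wz":0,"claw":0.13},
    {"dx":0,"dy":0.07,"dz":0,"wx":0,"wy":0,"wz":0,"claw":0.13},
    {"dx":0,"dy":0.06,"dz":0,"wx":0,"wy":0,"wz":0,"claw":0.13},
    {"dx":0,"dy":0.043,"dz":0,"wx":0,"wy":0,"wz":0,"claw":0.13},
    {"dx":0,"dy":0,"dz":0,"wx":0,"wy":0,"wz":0,"claw":0.13},
  ],
)

```text
clock: 6.45
eef_pos: [531.9, -38.5, 27.5]
tcp_rot: [0.0, 0.993, -0.12, -0.0]
contact_force: [0.7, -0.7, 0.5]
gripper_width: 0.565
grip_force: 0.0
```

```bash
cat > w.py <<'E'
from h import *
import sys
o=get_obs();q=o['tcp_rot'];p=o['eef_pos']
o0=np.array([606.53,50.70]);y=np.radians(-13.756);d=p[:2]-o0
print(p,np.degrees(2*np.arctan2(q[2],q[1])),'case',d@[np.cos(y),np.sin(y)],d@[-np.sin(y),np.cos(y)],o['gripper_width'],o['grip_force'],o['contact_force'])
n=sys.argv[1]
c=camera('wrist');cv2.imwrite(f'pics/{n}.png',c['color'][...,::-1]);np.savez(f'{n}.npz',**c,eef_pos=p,tcp_rot=q)
E
python3 w.py w3
```

```text
[531.8650503  -38.51158814  27.47154015] -13.802083413087725 case -51.30993764017262 -104.40714760365503 0.5647706181283341 0.0 [ 0.71970189 -0.67410814  0.4952944 ]
```

View pics/w3.png

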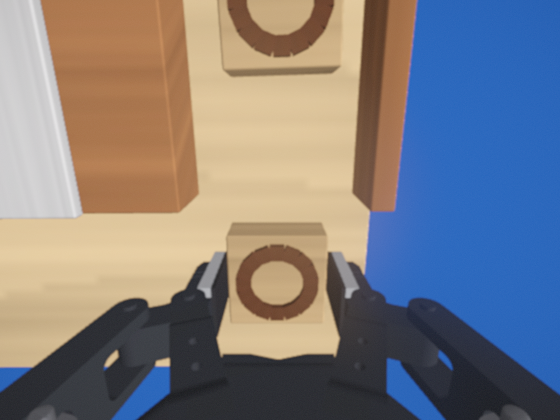

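>>> apply_moves(
  series=[
    {"dx":0,"dy":0,"dz":0,"wx":0,"wy":0,"wz":0,"claw":0},
    {"dx":0,"dy":0,"dz":0,"wx":0,"wy":0,"wz":0,"claw":0},
    {"dx":0,"dy":0,"dz":0,"wx":0,"wy":0,"wz":0,"claw":0.4},
    {"dx":0,"dy":0,"dz":0,"wx":0,"wy":0,"wz":0,"claw":0.4},
    {"dx":0,"dy":0,"dz":0,"wx":0,"wy":0,"wz":0,"claw":0.4},
    {"dx":0,"dy":0,"dz":-0.1,"wx":0,"wy":0,"wz":0,"claw":0.4},
    {"dx":0,"dy":0,"dz":-0.15,"wx":0,"wy":0,"wz":0,"claw":0.4},
    {"dx":0,"dy":0,"dz":-0.15,"wx":0,"wy":0,"wz":0,"claw":0.4},
  ],
)

```text
clock: 7.17
eef_pos: [531.9, -36.5, 76.2]
tcp_rot: [-0.0, 0.993, -0.119, -0.001]
contact_force: [0.8, -0.5, 0.3]
gripper_width: 0.697
grip_force: 0.0
```

>>> apply_moves(
  series=[
    {"dx":-0.13,"dy":0,"dz":0,"wx":0,"wy":0,"wz":0,"claw":0},
    {"dx":-0.13,"dy":0,"dz":0,"wx":0,"wy":0,"wz":0,"claw":-1},
    {"dx":-0.13,"dy":0,"dz":0,"wx":0,"wy":0,"wz":0,"claw":-1},
    {"dx":0,"dy":0,"dz":0,"wx":0,"wy":0,"wz":0,"claw":-1},
    {"dx":0,"dy":0,"dz":0.15,"wx":0,"wy":0,"wz":0,"claw":-1},
    {"dx":0,"dy":0,"dz":0.15,"wx":0,"wy":0,"wz":0,"claw":-1},
    {"dx":0,"dy":0,"dz":0.1,"wx":0,"wy":0,"wz":0,"claw":-1},
    {"dx":0,"dy":0,"dz":0,"wx":0,"wy":0,"wz":0,"claw":-1},
  ],
)

```text
clock: 7.83
eef_pos: [486.8, -25.7, 26.1]
tcp_rot: [0.0, 0.993, -0.119, -0.001]
contact_force: [-0.1, -0.0, 0.8]
gripper_width: -0.0
grip_force: 0.0
```

```bash
python3 w.py w4; python3 - <<'E'
from meas import *
d,P=load('w4.npz'); z=P[...,2]; o=np.array([606.53,50.70]); C=tocase(P,o,np.radians(-13.756))
for nm,s in [('loose',(C[...,0]<-17)&(C[...,0]>-76)),('kept',(C[...,0]>10)&(C[...,0]<88))]:
    m=s&(z>18)&(z<35)&(C[...,1]<-70)&(C[...,1]>-137)
    n,l,st,_=cv2.connectedComponentsWithStats(m.astype(np.uint8)); m=l==1+np.argmax(st[1:,4]);print(nm,cv2.minAreaRect(C[m].astype(np.float32)),np.median(z[m]))
E
```

```text
[486.80973572 -25.68131001  26.11452492] -13.683381229450644 case -98.12381964536111 -102.65847367149406 -0.00043159201800266285 0.0 [-0.06539105 -0.02493304  0.82031599]
loose ((-51.09851837158203, -102.17918395996094), (46.009552001953125, 46.051395416259766), 0.10506445169448853) 27.223492733921148Traceback (most recent call last):
  File "<stdin>", line 5, in <module>
    return _wrapfunc(a, 'argmax', axis=axis, out=out, **kwds)
    return bound(*args, **kwds)
ValueError: attempt to get argmax of an empty sequence
```

View pics/w4.png

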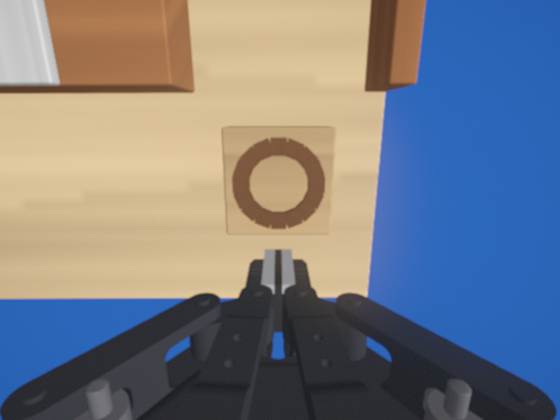

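The block sits square at case (-51.1,-102.2), on the bay's axis, with the shut fingers just behind it at (278,260). Now I'll push.

>>> apply_moves(
  series=[
    {"dx":0.05,"dy":0,"dz":0,"wx":0,"wy":0,"wz":0,"claw":-1},
    {"dx":0.04,"dy":0,"dz":0,"wx":0,"wy":0,"wz":0,"claw":-1},
    {"dx":0.04,"dy":0,"dz":0,"wx":0,"wy":0,"wz":0,"claw":-1},
    {"dx":0.04,"dy":0,"dz":0,"wx":0,"wy":0,"wz":0,"claw":-1},
    {"dx":0.04,"dy":0,"dz":0,"wx":0,"wy":0,"wz":0,"claw":-1},
    {"dx":0.04,"dy":0,"dz":0,"wx":0,"wy":0,"wz":0,"claw":-1},
    {"dx":0.04,"dy":0,"dz":0,"wx":0,"wy":0,"wz":0,"claw":-1},
    {"dx":0.04,"dy":0,"dz":0,"wx":0,"wy":0,"wz":0,"claw":-1},
  ],
)

```text
clock: 8.55
eef_pos: [525.8, -35.2, 27.6]
tcp_rot: [-0.0, 0.993, -0.119, 0.0]
contact_force: [-0.4, 0.8, 1.3]
gripper_width: 0.002
grip_force: 0.3
```

>>> apply_moves(
  series=[
    {"dx":0.04,"dy":0,"dz":0,"wx":0,"wy":0,"wz":0,"claw":-1},
    {"dx":0.04,"dy":0,"dz":0,"wx":0,"wy":0,"wz":0,"claw":-1},
    {"dx":0.04,"dy":0,"dz":0,"wx":0,"wy":0,"wz":0,"claw":-1},
    {"dx":0.04,"dy":0,"dz":0,"wx":0,"wy":0,"wz":0,"claw":-1},
    {"dx":0.04,"dy":0,"dz":0,"wx":0,"wy":0,"wz":0,"claw":-1},
    {"dx":0.04,"dy":0,"dz":0,"wx":0,"wy":0,"wz":0,"claw":-1},
    {"dx":0.04,"dy":0,"dz":0,"wx":0,"wy":0,"wz":0,"claw":-1},
    {"dx":0,"dy":0,"dz":0,"wx":0,"wy":0,"wz":0,"claw":-1},
  ],
)

```text
clock: 9.22
eef_pos: [559.6, -43.4, 27.6]
tcp_rot: [-0.0, 0.993, -0.119, 0.001]
contact_force: [0.6, -0.7, -0.2]
gripper_width: 0.0
grip_force: 0.0
```

```bash
cat > m.py <<'E'
from meas import *
import sys
d,P=load(sys.argv[1]+'.npz'); z=P[...,2]; o=np.array([606.53,50.70]); C=tocase(P,o,np.radians(-13.756))
m=(z>18)&(z<34)&(C[...,1]<-72)&(C[...,1]>-133)&(C[...,0]>-70)&(C[...,0]<89)
n,l,st,_=cv2.connectedComponentsWithStats(m.astype(np.uint8))
for k in range(1,n):
    if st[k,4]>200: q=cv2.minAreaRect(C[l==k].astype(np.float32)); print(q,np.median(z[l==k]),C[l==k].min(0),C[l==k].max(0))
E
python3 w.py w5; python3 m.py w5
```

```text
[559.59551448 -43.36174505  27.61599946] -13.707311986115455 case -23.22155431534654 -102.52422752020601 0.00020296580928955472 0.0 [ 0.56964066 -0.67309511 -0.18654686]
((63.350738525390625, -104.66665649414062), (46.332801818847656, 46.39713668823242), 1.4879732131958008) 27.215170639828706 [  39.87741805 -128.28452606] [ 86.91572894 -81.03486243]
((9.159469604492188, -102.20904541015625), (46.14960479736328, 51.438209533691406), 89.97978973388672) 27.209250324916553 [ -16.56319729 -125.28268824] [ 34.88010344 -79.13757923]
```

View pics/w5.png

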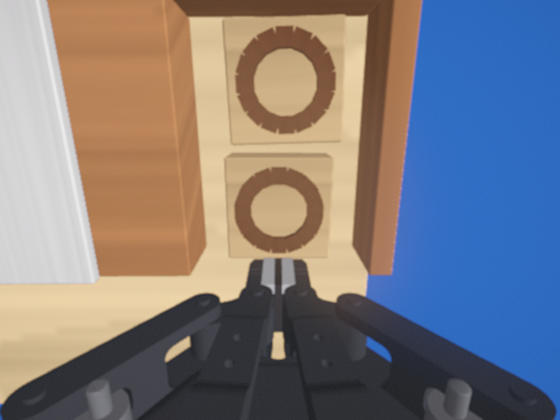

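The block is inside the bay and square, with a 5 mm gap to the kept ring. I'll push 3.5 mm more, then back off and rise, keeping clear.

>>> apply_moves(
  series=[
    {"dx":0.015,"dy":0,"dz":0,"wx":0,"wy":0,"wz":0,"claw":-1},
    {"dx":0.014,"dy":0,"dz":0,"wx":0,"wy":0,"wz":0,"claw":-1},
    {"dx":0,"dy":0,"dz":0,"wx":0,"wy":0,"wz":0,"claw":-1},
    {"dx":0,"dy":0,"dz":0,"wx":0,"wy":0,"wz":0,"claw":-1},
    {"dx":-0.1,"dy":0,"dz":0,"wx":0,"wy":0,"wz":0,"claw":-1},
    {"dx":-0.15,"dy":0,"dz":0,"wx":0,"wy":0,"wz":0,"claw":-1},
    {"dx":0,"dy":0,"dz":-0.25,"wx":0,"wy":0,"wz":0,"claw":-1},
    {"dx":0,"dy":0,"dz":-0.3,"wx":0,"wy":0,"wz":0,"claw":-1},
  ],
)

```text
clock: 9.93
eef_pos: [528.7, -36.3, 91.9]
tcp_rot: [0.0, 0.993, -0.119, -0.004]
contact_force: [1.6, -1.0, 1.0]
gripper_width: 0.003
grip_force: 0.0
```

>>> apply_moves(
  series=[
    {"dx":0,"dy":0,"dz":-0.3,"wx":0,"wy":0,"wz":0,"claw":-1},
    {"dx":0,"dy":0,"dz":-0.2,"wx":0,"wy":0,"wz":0,"claw":-1},
    {"dx":0,"dy":0,"dz":0,"wx":0,"wy":0,"wz":0,"claw":-1},
    {"dx":0,"dy":0,"dz":0,"wx":0,"wy":0,"wz":0,"claw":-1},
  ],
)

```text
clock: 10.27
eef_pos: [533.1, -36.8, 155.0]
tcp_rot: [-0.0, 0.993, -0.119, 0.002]
contact_force: [0.9, -0.3, 0.0]
gripper_width: 0.003
grip_force: 0.0
```

```bash
python3 w.py w6; python3 m.py w6; python3 - <<'E'
from meas import *
d,P=load('w6.npz'); z=P[...,2]; C=tocase(P,np.array([606.53,50.70]),np.radians(-13.756))
m=(z>60)&(z<75)&(abs(C[...,1])<60)&(C[...,0]>-15)&(C[...,0]<60);print(m.sum(),cv2.minAreaRect(C[m].astype(np.float32)))
E
```

```text
[533.13573108 -36.75208535 155.04913438] -13.692042840501337 case -50.494091536268776 -102.39596018193875 0.0030889371406894327 0.0 [ 0.90802807 -0.33729132  0.00135537]
((62.97093200683594, -104.55396270751953), (46.24384307861328, 45.749237060546875), 1.6860648393630981) 27.185210902532276 [  39.25654792 -127.98448823] [ 86.40007968 -81.49341467]
((13.182461738586426, -102.21876525878906), (44.99168395996094, 46.16094970703125), 0.02354709804058075) 27.229862734066103 [  -9.32268898 -125.29341233] [ 35.68280392 -79.13889253]
1447 ((20.422893524169922, 14.483394622802734), (39.82084655761719, 13.005806922912598), 0.6229705214500427)
```

>>> apply_moves(
  series=[
    {"dx":0.12,"dy":-0.25,"dz":0,"wx":0,"wy":0,"wz":0,"claw":-1},
    {"dx":0.12,"dy":-0.25,"dz":0,"wx":0,"wy":0,"wz":0,"claw":-1},
    {"dx":0.12,"dy":-0.25,"dz":0,"wx":0,"wy":0,"wz":0,"claw":-1},
    {"dx":0.12,"dy":-0.25,"dz":0,"wx":0,"wy":0,"wz":0,"claw":-1},
    {"dx":0.11,"dy":-0.25,"dz":0,"wx":0,"wy":0,"wz":0,"claw":-1},
    {"dx":0,"dy":0,"dz":0.2,"wx":0,"wy":0,"wz":0,"claw":-1},
    {"dx":0,"dy":0,"dz":0.2,"wx":0,"wy":0,"wz":0,"claw":-1},
    {"dx":0,"dy":0,"dz":0,"wx":0,"wy":0,"wz":0,"claw":-1},
  ],
)

```text
clock: 10.98
eef_pos: [631.9, 92.3, 98.9]
tcp_rot: [0.002, 0.993, -0.118, -0.006]
contact_force: [-1.7, -0.3, -0.8]
gripper_width: -0.0
grip_force: 0.0
```

```bash
python3 w.py w7
```

```text
[631.89011905  92.29883622  98.92212081] -13.609856091144014 case 14.74103134084134 46.43598613645377 -6.23085139651282e-05 0.0 [-1.71707027 -0.33846868 -0.80589204]
```

>>> apply_moves(
  series=[
    {"dx":0.04,"dy":0,"dz":0.1,"wx":0,"wy":0,"wz":0,"claw":-1},
    {"dx":0,"dy":0,"dz":0.1,"wx":0,"wy":0,"wz":0,"claw":-1},
    {"dx":0,"dy":0,"dz":0,"wx":0,"wy":0,"wz":0,"claw":-1},
    {"dx":0,"dy":0,"dz":0,"wx":0,"wy":0,"wz":0,"claw":-1},
    {"dx":0,"dy":0,"dz":0,"wx":0,"wy":0,"wz":0,"claw":-1},
  ],
)

```text
clock: 11.45
eef_pos: [641.4, 90.9, 82.0]
tcp_rot: [-0.0, 0.993, -0.119, 0.0]
contact_force: [1.0, 0.7, 0.2]
gripper_width: 0.004
grip_force: 0.0
```

```bash
python3 w.py w8
```

```text
[641.44629969  90.88917301  81.96928412] -13.716959936549356 case 24.358314159443413 47.3390974004068 0.004316727750451586 0.0 [1.02306428 0.71958715 0.19952586]
```

View pics/w8.png

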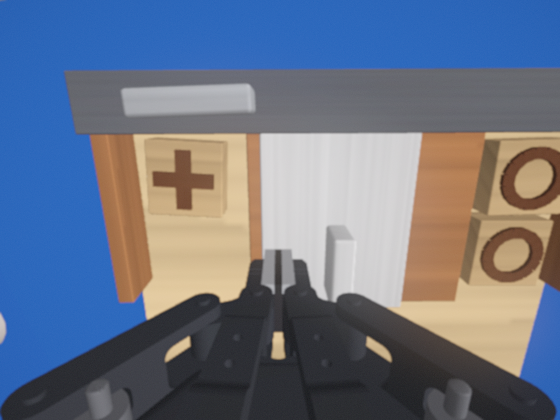

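The fingers are left of the tab (tab at (340,262)) over the cover; both rings are in the right bay and the cross is untouched in the left. I'll lower 12 mm and push sideways.

>>> apply_moves(
  series=[
    {"dx":-0.03,"dy":0,"dz":0.1,"wx":0,"wy":0,"wz":0,"claw":-1},
    {"dx":0,"dy":0,"dz":0,"wx":0,"wy":0,"wz":0,"claw":-1},
    {"dx":0,"dy":0.04,"dz":0,"wx":0,"wy":0,"wz":0,"claw":-1},
    {"dx":0,"dy":0.05,"dz":0,"wx":0,"wy":0,"wz":0,"claw":-1},
    {"dx":0,"dy":0.05,"dz":0,"wx":0,"wy":0,"wz":0,"claw":-1},
    {"dx":0,"dy":0.05,"dz":0,"wx":0,"wy":0,"wz":0,"claw":-1},
    {"dx":0,"dy":0.05,"dz":0,"wx":0,"wy":0,"wz":0,"claw":-1},
    {"dx":0,"dy":0.05,"dz":0,"wx":0,"wy":0,"wz":0,"claw":-1},
  ],
)

```text
clock: 12.17
eef_pos: [629.9, 57.5, 70.1]
tcp_rot: [-0.0, 0.993, -0.119, 0.001]
contact_force: [0.9, 1.6, 2.7]
gripper_width: 0.005
grip_force: 0.8
```

>>> apply_moves(
  series=[
    {"dx":0,"dy":0.05,"dz":0,"wx":0,"wy":0,"wz":0,"claw":-1},
    {"dx":0,"dy":0.07,"dz":0,"wx":0,"wy":0,"wz":0,"claw":-1},
    {"dx":0,"dy":0.07,"dz":0,"wx":0,"wy":0,"wz":0,"claw":-1},
    {"dx":0,"dy":0.07,"dz":0,"wx":0,"wy":0,"wz":0,"claw":-1},
    {"dx":0,"dy":0.07,"dz":0,"wx":0,"wy":0,"wz":0,"claw":-1},
    {"dx":0,"dy":0.07,"dz":0,"wx":0,"wy":0,"wz":0,"claw":-1},
    {"dx":0,"dy":0.07,"dz":0,"wx":0,"wy":0,"wz":0,"claw":-1},
    {"dx":0,"dy":0.07,"dz":0,"wx":0,"wy":0,"wz":0,"claw":-1},
  ],
)

```text
clock: 12.83
eef_pos: [614.0, -5.8, 69.5]
tcp_rot: [0.0, 0.993, -0.119, 0.0]
contact_force: [1.9, 1.6, 0.1]
gripper_width: -0.003
grip_force: 0.8
```

>>> apply_moves(
  series=[
    {"dx":0,"dy":0.05,"dz":0,"wx":0,"wy":0,"wz":0,"claw":-1},
    {"dx":0,"dy":0.05,"dz":0,"wx":0,"wy":0,"wz":0,"claw":-1},
    {"dx":0,"dy":0,"dz":0,"wx":0,"wy":0,"wz":0,"claw":-1},
    {"dx":0,"dy":0,"dz":0,"wx":0,"wy":0,"wz":0,"claw":-1},
  ],
)

```text
clock: 13.17
eef_pos: [610.4, -17.3, 69.3]
tcp_rot: [0.0, 0.993, -0.12, -0.001]
contact_force: [-0.1, 0.6, -0.2]
gripper_width: 0.002
grip_force: 0.0
```

```bash
python3 w.py w9; cat > t.py <<'E'
from meas import *
import sys
d,P=load(sys.argv[1]+'.npz'); z=P[...,2]; C=tocase(P,np.array([606.53,50.70]),np.radians(-13.756))
cc=d['color'].astype(int)
m=(z>41.5)&(z<47.5)&(C[...,0]>-14)&(C[...,0]<85)&(cc.max(-1)-cc.min(-1)<40)&(C[...,1]<60)
print('cover y',np.percentile(C[m][:,1],[0.5,99.5]),m.sum())
m=(z>62)&(z<74)&(C[...,0]>-5)&(C[...,0]<45)&(cc.min(-1)>120)&(C[...,1]<60)&(C[...,1]>-140);print('tab y',np.percentile(C[m][:,1],[0.5,50,99.5]),m.sum())
E
python3 t.py w9
```

```text
[610.42882125 -17.3079006   69.27221977] -13.745733919841433 case 19.958428169442247 -65.13015043763421 0.0019595676886756414 0.0 [-0.08041185  0.62381974 -0.16597156]
cover y [-127.583316    -43.73458635] 21330
tab y [-91.71360746 -84.72151643 -51.41509387] 1896
```

>>> apply_moves(
  series=[
    {"dx":0,"dy":0.04,"dz":0,"wx":0,"wy":0,"wz":0,"claw":-1},
    {"dx":0,"dy":0.04,"dz":0,"wx":0,"wy":0,"wz":0,"claw":-1},
    {"dx":0,"dy":0.03,"dz":0,"wx":0,"wy":0,"wz":0,"claw":-1},
    {"dx":0,"dy":0.03,"dz":0,"wx":0,"wy":0,"wz":0,"claw":-1},
    {"dx":0,"dy":0.01,"dz":0,"wx":0,"wy":0,"wz":0,"claw":-1},
    {"dx":0,"dy":0,"dz":0,"wx":0,"wy":0,"wz":0,"claw":-1},
  ],
)

```text
clock: 13.72
eef_pos: [606.7, -34.8, 69.4]
tcp_rot: [0.0, 0.993, -0.12, -0.0]
contact_force: [-0.4, -0.7, -0.3]
gripper_width: -0.001
grip_force: 0.0
```

>>> apply_moves(
  series=[
    {"dx":0,"dy":0.008,"dz":0,"wx":0,"wy":0,"wz":0,"claw":-1},
    {"dx":0,"dy":0.004,"dz":0,"wx":0,"wy":0,"wz":0,"claw":-1},
  ],
)

```text
clock: 13.88
eef_pos: [606.9, -35.4, 69.6]
tcp_rot: [-0.0, 0.993, -0.119, 0.0]
contact_force: [0.6, 0.5, -0.6]
gripper_width: 0.001
grip_force: 0.6
```

>>> apply_moves(
  series=[
    {"dx":0,"dy":0.006,"dz":0,"wx":0,"wy":0,"wz":0,"claw":-1},
    {"dx":0,"dy":0,"dz":0,"wx":0,"wy":0,"wz":0,"claw":-1},
  ],
)

```text
clock: 14.05
eef_pos: [606.8, -36.0, 69.6]
tcp_rot: [-0.0, 0.993, -0.119, 0.0]
contact_force: [0.3, 0.5, -0.1]
gripper_width: -0.0
grip_force: 0.5
```

```bash
python3 w.py w10; python3 t.py w10
```

```text
[606.78942208 -35.96351103  69.59717312] -13.680430935905491 case 20.859490257634125 -84.11606927281935 -0.00013957208624129373 0.5299048684537411 [ 0.34575034  0.49634918 -0.14359792]
cover y [-144.95311907  -61.0829128 ] 21114
tab y [-109.03375224 -102.30502099  -70.34232036] 1746
```

>>> apply_moves(
  series=[
    {"dx":0,"dy":0.008,"dz":0,"wx":0,"wy":0,"wz":0,"claw":-1},
    {"dx":0,"dy":0.008,"dz":0,"wx":0,"wy":0,"wz":0,"claw":-1},
    {"dx":0,"dy":0,"dz":0,"wx":0,"wy":0,"wz":0,"claw":-1},
  ],
)

```text
clock: 14.35
eef_pos: [606.4, -37.6, 69.6]
tcp_rot: [-0.0, 0.993, -0.119, 0.0]
contact_force: [1.6, 1.4, -0.3]
gripper_width: 0.004
grip_force: 1.1
```

>>> apply_moves(
  series=[
    {"dx":0,"dy":0.008,"dz":0,"wx":0,"wy":0,"wz":0,"claw":-1},
    {"dx":0,"dy":0,"dz":0,"wx":0,"wy":0,"wz":0,"claw":-1},
  ],
)

```text
clock: 14.52
eef_pos: [606.4, -37.7, 69.6]
tcp_rot: [-0.001, 0.993, -0.119, 0.0]
contact_force: [0.6, 4.4, 0.5]
gripper_width: -0.003
grip_force: 2.3
```

>>> apply_moves(
  series=[
    {"dx":0,"dy":0.008,"dz":0,"wx":0,"wy":0,"wz":0,"claw":-1},
    {"dx":0,"dy":0,"dz":0,"wx":0,"wy":0,"wz":0,"claw":-1},
  ],
)

```text
clock: 14.68
eef_pos: [606.3, -37.8, 69.6]
tcp_rot: [-0.001, 0.993, -0.119, 0.001]
contact_force: [1.6, 5.5, -1.2]
gripper_width: -0.002
grip_force: 3.2
```

>>> apply_moves(
  series=[
    {"dx":0,"dy":0.008,"dz":0,"wx":0,"wy":0,"wz":0,"claw":-1},
    {"dx":0,"dy":0,"dz":0,"wx":0,"wy":0,"wz":0,"claw":-1},
  ],
)

```text
clock: 14.85
eef_pos: [606.3, -37.8, 69.7]
tcp_rot: [-0.002, 0.993, -0.118, 0.001]
contact_force: [2.2, 6.7, -0.2]
gripper_width: 0.001
grip_force: 3.9
```

The cover is against its stop: the force keeps rising while the position holds. I'll back off, rise and check.

>>> apply_moves(
  series=[
    {"dx":0,"dy":-0.1,"dz":0,"wx":0,"wy":0,"wz":0,"claw":-1},
    {"dx":0,"dy":-0.1,"dz":0,"wx":0,"wy":0,"wz":0,"claw":-1},
    {"dx":0,"dy":0,"dz":-0.25,"wx":0,"wy":0,"wz":0,"claw":-1},
    {"dx":0,"dy":0,"dz":-0.3,"wx":0,"wy":0,"wz":0,"claw":-1},
    {"dx":-0.25,"dy":0,"dz":-0.25,"wx":0,"wy":0,"wz":0,"claw":-1},
    {"dx":-0.25,"dy":0,"dz":-0.25,"wx":0,"wy":0,"wz":0,"claw":-1},
    {"dx":-0.2,"dy":0,"dz":-0.2,"wx":0,"wy":0,"wz":0,"claw":-1},
    {"dx":0,"dy":0,"dz":0,"wx":0,"wy":0,"wz":0,"claw":-1},
  ],
)

```text
clock: 15.52
eef_pos: [527.9, 3.5, 222.7]
tcp_rot: [-0.0, 0.993, -0.118, 0.001]
contact_force: [-1.8, 0.2, -0.9]
gripper_width: 0.001
grip_force: 0.0
```

>>> apply_moves(
  series=[
    {"dx":0,"dy":0,"dz":0,"wx":0,"wy":0,"wz":0,"claw":-1},
    {"dx":0,"dy":0,"dz":0,"wx":0,"wy":0,"wz":0,"claw":-1},
  ],
)

```text
clock: 15.68
eef_pos: [530.9, 2.0, 218.4]
tcp_rot: [0.0, 0.993, -0.119, 0.0]
contact_force: [0.5, 0.3, -0.7]
gripper_width: -0.002
grip_force: 0.0
```

```bash
python3 w.py w11; python3 t.py w11
```

```text
[530.94899905   2.03607501 218.35386464] -13.693502955992972 case -61.84144585564313 -65.24033165441382 -0.0015758180433488617 0.0 [ 0.52486571  0.29666266 -0.68684404]
cover y [-146.68667109  -62.4374197 ] 9793
tab y [-110.78036797 -104.19324253  -98.7098918 ] 715
```

View pics/w11.png

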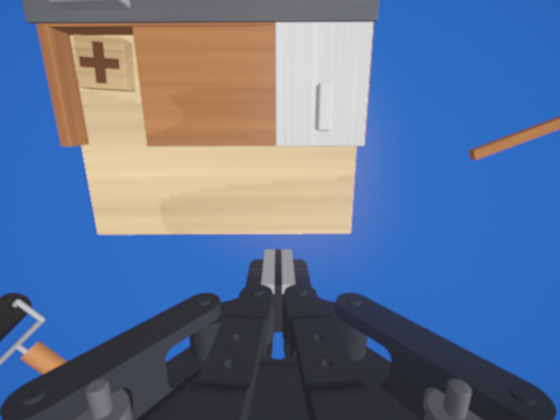

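The cover (275–372 across) is fully over the right bay with its tab at y ≈ -104.7. The apron is clear, the left bay is open with the cross at (100,62), and the arm is clear of everything.

```bash
python3 -c "from bench import job_done; print(job_done())"
```

```text
the job is handed in; nothing more can be done
None
```

I slid the loose ring block squarely and fully into the right bay, in front of its match, then pushed the cover to its right stop over that bay; the left bay stays open with its cross block, and the job was handed in at about 16 s.

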